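# Lock the drilling jig and set its thumbscrew

### The arm

A 6-joint arm with a two-finger parallel gripper is mounted at the origin on a cart in front of the work surface, level with it; the furniture and walls round the work are solid. World frame = base frame: x ahead of the robot, y to its left, z up, the work surface at z = 0. Lengths are in m, angles in degrees, forces in N, time in s.
With the tool pointing down it reaches from about 0.35 to 0.85 m from the base axis. Payload 8.1 kg.
Tool frame: the origin (TCP) lies between the finger pads; the fingertips stand 14 mm ahead of it and the grasp point (between the pads) lies 5 mm behind it; z points along the fingers, y is the line along which they close (so a half turn about z gives the same grasp; the last joint's range is limited). The gripper opens to 85 mm and grips with 20 to 120 N. Pads are 22 mm wide; open, the fingers measure 114 mm over their backs; the gripper's body (76 mm by 85 mm) begins 54 mm behind the grasp point. The pads swing forward as they close: fully open they stand 13 mm farther back than shut.
Start: joints at [62.544, 7.471, 85.268, -0, 87.261, -4.893], TCP at [0.23, 0.554, 0.245] pointing down, gripper open.
Joint ranges: [-169.43, 169.43], [-51.17, 129.36], [1.28, 143.12], [-76.62, 256.62], [0, 156.53], [-152.29, 152.29]. Speed limits (degrees/s): [136.94, 136.94, 159.86, 180, 180, 180].

### API

Orientations are given as a 3x3 rotation matrix whose columns are the frame's x, y, z axes.
In Python, from bench import r, optics, ticket gives the robot as it stands.
- The arm moves only by the tool send_rows, never from a script. Its argument "deltas" is a list of rows, each an object with "hand": the opening, from 0 (shut) to 1 (fully open); "travel": the shift along the tool's x, y, z in mm, a list of three; "roll": the turn about the tool's z in rad. A call has exactly 5 rows; each row shifts and turns the commanded pose from where the row before left it, along the tool's axes as they then stand; what a row does not reach is not made up. A row lasts 1/10 s, in which the tool goes at most 50 mm and 8.59 degrees, less where a joint would pass 70% of its speed; a pose out of reach is approached as far as the arm can. A call with a gripper value outside its range is refused whole. The fingers move at their own pace and stop on an object; "force" is the grip in N (left out, the last holds). Time passes only in rows, so rows that do not move let the fingers close, or fill a call up. It gives the time, the measured TCP pose, the force, the opening and the grip force at its end, in the units of the state.
- r.state(): the state, without advancing time (a new reading comes with each control period).
- optics.read_camera(name): name is "side" or "top" or "wrist"; returns a dict with "img" (400x640x3 uint8, red, green, blue), "depth" (400x640 float32, m along the optical axis (not along the pixel's ray), 0 where there is no reading), "fx", "fy", "cx", "cy" (pixels), "rvec" (rotation vector, rad) and "tvec" (3), from world to camera coordinates, as OpenCV has them; the wrist camera has in their place "T_tool_cam" (4x4, takes a point from camera to tool coordinates, whose origin is the TCP and whose axes are the flange's). Camera axes: x right, y down, z forward; pixel columns grow to the right and rows downward; lengths in m; the calibration is good to about 2 mm. A picture is of the moment at which its call begins: read the wrist's pose just before it.
- ticket.hand_in(): hands the job in; it is judged then, once.
The state is a dict: "t": time; "joint_pos": joint angles; "dq": joint speeds; "tau": joint torques, N m; "tool_pos": TCP position; "orientation": TCP orientation; "contact_force": force on the tool from outside, world axes, zero at the start; "torque": the same for the moment, N m; "grip_width": finger opening in m; "gripper_force": force on a finger pad.
Only numpy, scipy, OpenCV 4.12 (cv2) and the standard library are available. Lean on these libraries where they do the work, as an engineer would, in place of code of your own. Each camera call takes 0.05 s, during which the arm holds its last target. There are 200 camera calls.

### The job

On the bolted-down drilling jig, first turn the low black lock knob clockwise (seen from above) until it clicks over and its swing arm meets the end of the wood block. Then turn the spade-headed thumbscrew on top of the bridge clockwise until it seats on the block, back it off a quarter turn, and finish holding it there by its head; do not let go. Leave the tools and supplies lying round the jig where they are.

Things in the scene. Friction and masses are not known exactly. Their poses are not given: they have to be found in the camera images.
- jig: Fixed drilling jig: dark steel base plate 100 x 240 x 12 mm with its long side along its y axis; origin at the centre of the plate's underside, z up. It carries an aluminium bridge (top 82 mm above the bench, 80 mm wide along x, centre at y = +45 mm) over a wood block 40 x 85 x 34 mm, and the lock knob at y = -80 mm. Thumbscrew and knob stand 125 mm apart, both on x = 0, with upright axes. Position and yaw differ from run to run.
- knob_grip (a point): Point on the upright axis of the lock knob, 71 mm above the bench, at the height to grip: the middle of a black upright bar 46 mm long (this point's x axis), 12 mm thick (its y axis), reaching from 58 to 87 mm above the bench over a disc 48 mm across (top 47 mm above the bench). Its x axis points the same way as the steel swing arm below it, which is 60 mm long and 20 to 28 mm above the bench.
- lock_knob (a joint): Angle of the lock knob, rad: 0 = open (start), grows as it turns clockwise seen from above, 1.2 = locked, at its stop, arm against the block. Turning takes about 0.05 N m; between 0.45 and 0.75 a spring plunger resists, about 0.2 N m in all, from 0.75 to 1.05 it pushes the knob on (the click); past that it turns lightly to the stop and stays where it is left.
- spade_head: Flat steel spade head of the thumbscrew; it turns with the screw, and stays at the same height. Origin on the upright screw axis at the underside of the head, 98 mm above the bench; the plate is 52 mm wide over its two round lobes (its x axis), 10 mm thick (its y axis) and 36 mm high (its z axis, up): the top is 134 mm above the bench; grip it across the thickness about 20 mm above the origin.
- thumbscrew (a joint): Angle of the thumbscrew, rad: 0 = seated (hard stop, the shoe under the bridge is down on the block), grows as it is turned back anticlockwise seen from above, up to 3.2; starts anywhere from 0.8 to 2.2. The shoe rises 12 mm a turn (1.9 mm per rad). Turning takes about 0.06 N m, and it stays where it is left.
- wrench: Loose steel wrench 28 x 172 x 8 mm lying beside the jig, to be left alone; origin at the middle of its underside.
- pencil: Loose pencil 7 x 123 x 7 mm lying behind the jig, to be left alone; origin at the middle of its underside.
- black_tape: Loose roll of black tape 53 x 51 x 19 mm lying right of the jig, to be left alone; origin at the middle of its underside.
- screwdriver: Loose screwdriver 190 mm long lying left of the jig, to be left alone; origin at the middle of its underside.
- pliers: Loose pliers 55 x 160 x 13 mm lying far left near the bench's front edge, to be left alone; origin at the middle of its underside.
- blue_bottle: Small white bottle with a blue band and brown cap, 48 mm across, 94 mm high, standing behind left, to be left alone; origin at the centre of its underside.
- black_box: Little black plastic box 60 x 82 x 31 mm, far left at the back, to be left alone; origin at the centre of its underside.
- g_clamp: Loose blue G-clamp 94 x 144 x 19 mm lying flat, far right, to be left alone; origin at the middle of its underside.

How it is judged:
By the outcome, as a careful person would: the job done as asked, in the order asked, and still so for the second after the job is handed in, while the arm keeps its last pose, push and grip.
It also fails if it takes over 54 s, if anything falls off the work surface, if the arm or the gripper's body presses on something with over 40 N, if the wrist force passes 120 N, or if a joint passes its speed limit or range.

## Working session

There is one attempt and no reset: what is moved stays moved. The work goes in short steps, Python scripts to look and compute and a tool call to move; the robot and the scene stay as the last step left them, time stands still between calls to the robot, and variables do not carry over. Pictures are saved under pics/ and viewed, at most 10 in all, crops included, and the job is handed in when it is done.

Besides the shell and the picture viewer there is one more tool, called as name([rows], argument=value, ...), one row to a line, values as JSON. send_rows: Moves the arm, as the interface text tells. Its arguments: {"type":"object","properties":{"deltas":{"type":"array","items":{"type":"object","properties":{"hand":{"type":"number"},"travel":{"type":"array","items":{"type":"number"}},"roll":{"type":"number"}}}},"force":{"type":"number"}},"required":["deltas"]}

```bash
mkdir -p pics; ls; cat > h.py <<'E'
import numpy as np, cv2
from bench import r, optics, ticket
def cam(n):
    s=r.state(); c=optics.read_camera(n)
    if n=="wrist":
        T=np.eye(4);T[:3,:3]=np.array(s["orientation"]);T[:3,3]=s["tool_pos"]
        c["M"]=T@np.array(c["T_tool_cam"])
    else:
        R=cv2.Rodrigues(np.array(c["rvec"],float))[0];M=np.eye(4);M[:3,:3]=R.T;M[:3,3]=-R.T@np.array(c["tvec"]).ravel();c["M"]=M
    return c
def cloud(c):
    v,u=np.mgrid[:400,:640];d=c["depth"]
    P=np.stack([(u-c["cx"])/c["fx"]*d,(v-c["cy"])/c["fy"]*d,d],-1)
    return P@c["M"][:3,:3].T+c["M"][:3,3]
def ray(c,u,v,z):
    d=c["M"][:3,:3]@np.array([(u-c["cx"])/c["fx"],(v-c["cy"])/c["fy"],1]);o=c["M"][:3,3]
    return o+d*(z-o[2])/d[2]
E
python3 - <<'E'
from h import *
s=r.state();print(s["t"],s["tool_pos"],s["orientation"],s["contact_force"],s["grip_width"])
for n in("top","side"):
    c=cam(n);cv2.imwrite(f"pics/{n}0.png",c["img"][:,:,::-1]);np.savez(f"{n}0.npz",**{k:c[k] for k in("img","depth","M","fx","fy","cx","cy")})
    print(n,c["M"],c["fx"],c["cx"],c["cy"])
E
```

```text
pics
0.0 [0.22992924 0.55359914 0.24422676] [[-9.23453684e-01  3.83708811e-01 -9.17391999e-04]
 [ 3.83709854e-01  9.23452181e-01 -1.67846462e-03]
 [ 2.03125978e-04 -1.90199669e-03 -9.99998171e-01]] [-0.33461935 -0.2777328  -0.1052821 ] 0.08568028722292977
top [[-0.02291511 -0.9906166   0.13473546  0.31904049]
 [-0.99968368  0.02410215  0.00718545 -0.02054712]
 [-0.01036544 -0.13452818 -0.99085555  1.38262194]
 [ 0.          0.          0.          1.        ]] 430.3051945663241 320.6363527502488 193.70532300389735
side [[ 0.91881523 -0.16678428  0.35771718  0.01044342]
 [-0.39462106 -0.37151426  0.84038764 -1.14431672]
 [-0.00726641 -0.91332369 -0.40716954  0.63400199]
 [ 0.          0.          0.          1.        ]] 363.3993217983351 314.17124190416473 206.54930216075778
```

View pics/top0.png

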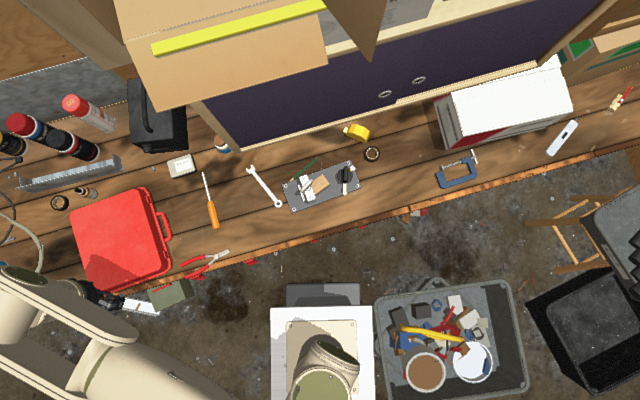

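View pics/side0.png

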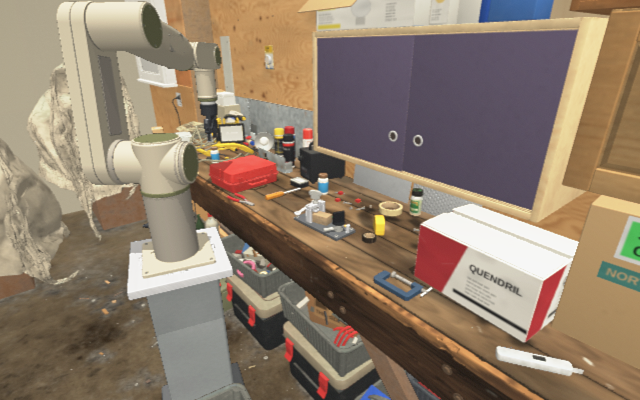

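Top view: the jig is at about (320,186), with the bridge and spade near (305,187), the knob near (347,178) and the wrench at (265,187). I'll crop in and get heights.

```bash
python3 - <<'E'
from h import *
c=dict(np.load("top0.npz"));P=cloud(c)
im=c["img"][145:225,265:385,::-1]
a=cv2.resize(im,None,fx=6,fy=6,interpolation=cv2.INTER_CUBIC);cv2.imwrite("pics/top_crop.png",a)
z=P[...,2];roi=np.zeros(z.shape,bool);roi[150:222,275:365]=1
for lo,hi in((.005,.018),(.052,.1),(.072,.09),(.1,.15)):
    m=roi&(z>lo)&(z<hi);n,l,st,ce=cv2.connectedComponentsWithStats(m.astype(np.uint8))
    for i in range(1,n):
        if st[i,4]>6:
            q=P[l==i];print(lo,hi,st[i],ce[i].round(1),q.mean(0).round(4),cv2.minAreaRect((q[:,:2]*1000).astype(np.float32)))
E
```

```text
0.005 0.018 [306 158  11  10  22] [310.7 162.7] [0.6087 0.0195 0.007 ] ((608.8297729492188, 16.55611801147461), (8.808822631835938, 41.56260681152344), 39.33970642089844)
0.005 0.018 [ 282  158   71   55 1293] [315.3 187.4] [0.5266 0.006  0.0119] ((536.4697265625, -11.061370849609375), (118.93248748779297, 242.22413635253906), 16.63838005065918)
0.005 0.018 [298 168   7   6  15] [301.2 170.5] [0.5835 0.0508 0.0076] ((582.2178955078125, 49.874961853027344), (11.41031265258789, 25.244596481323242), 45.2025146484375)
0.005 0.018 [347 171  14  22 171] [353.2 183.1] [ 0.5372 -0.1162  0.012 ] ((542.9801635742188, -109.64865112304688), (57.99583435058594, 47.57379150390625), 18.118087768554688)
0.005 0.018 [275 200   8   8  34] [277.9 202.9] [0.4794 0.1274 0.0084] ((477.6934509277344, 126.1504898071289), (22.697322845458984, 22.674922943115234), 88.20230865478516)
0.052 0.1 [343 166   5  17  76] [345.  173.8] [ 0.5554 -0.0871  0.083 ] ((556.7981567382812, -87.43397521972656), (12.264575004577637, 45.727203369140625), 87.96646118164062)
0.052 0.1 [299 174  10  13  72] [303.6 179.4] [0.5415 0
[... 272 characters left out ...]
2996883392334)
0.072 0.09 [343 166   5  16  62] [345.  173.9] [ 0.5549 -0.0873  0.0841] ((556.9075927734375, -87.43785858154297), (12.264575004577637, 45.508182525634766), 87.96646118164062)
0.072 0.09 [299 174  10  13  72] [303.6 179.4] [0.5415 0.0401 0.0824] ((539.5264282226562, 38.52374267578125), (31.359689712524414, 25.087491989135742), 19.296213150024414)
0.072 0.09 [304 186  12  15  95] [309.6 194.1] [0.4954 0.0226 0.0817] ((497.9789123535156, 24.02454376220703), (39.20638656616211, 25.148210525512695), 17.299684524536133)
0.1 0.15 [300 179  14  14  77] [306.3 185.4] [0.5154 0.0302 0.1275] ((516.3369140625, 30.30059814453125), (10.32927131652832, 50.75316619873047), 44.87408447265625)
```

View pics/top_crop.png

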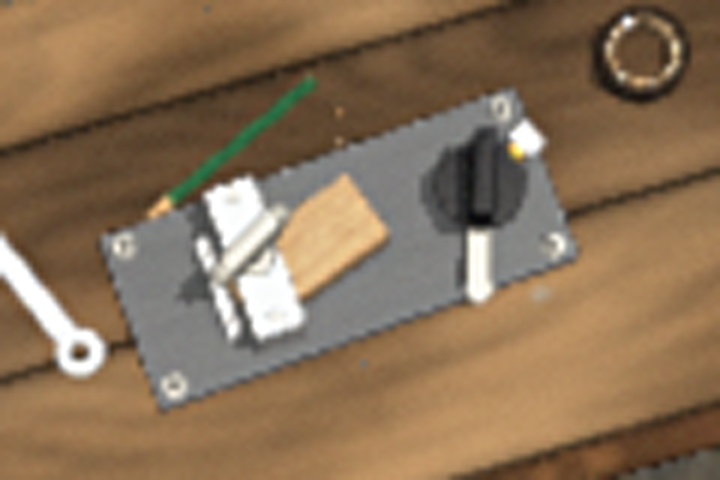

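The crop agrees with the point cloud:

| Item | Measurement |
|---|---|
| Knob | (0.557, -0.087), arm pointing at 178° |
| Spade | (0.516, 0.030), normal 45° |
| Knob to spade | 124.5 mm (125 expected) |
| Jig yaw | 19° |
| Knob angle when locked | 178 − 69 = 109°, which is the jig y axis |

Next I'll check clearance along the way and work out the travel to a hover above the knob.

```bash
cat >> h.py <<'E'
def to(x,y,z,ang=None):
    "remaining travel (mm, tool axes now) and roll (rad, +=clockwise from above) so tool y points at ang deg"
    s=r.state();R=np.array(s["orientation"]);p=np.array(s["tool_pos"])
    a=np.degrees(np.arctan2(R[1,1],R[0,1]))
    print("t",round(s["t"],2),"pos",p.round(4),"yang",a.round(2),"F",np.round(s["contact_force"],1),"Tq",np.round(s["torque"],2),"w",round(s["grip_width"],4),"gf",s["gripper_force"],"j",np.round(s["joint_pos"],1))
    print("travel",(R.T@(np.array([x,y,z])-p)*1000).round(1),"roll",None if ang is None else np.radians(a-ang).round(3))
E
python3 - <<'E'
from h import *
c=dict(np.load("top0.npz"));P=cloud(c).reshape(-1,3);P=P[(P[:,2]>-.02)]
for f in np.linspace(0.1,1,10):
    q=np.array([.23,.554])*(1-f)+np.array([.557,-.087])*f
    m=np.hypot(*(P[:,:2]-q).T)<.08;print(f.round(1),q.round(3),P[m,2].max().round(3) if m.any() else None)
to(.557,-.087,.245,88)
E
```

```text
0.1 [0.263 0.49 ] 0.65
0.2 [0.295 0.426] 0.651
0.3 [0.328 0.362] 0.018
0.4 [0.361 0.298] 0.028
0.5 [0.394 0.234] 0.011
0.6 [0.426 0.169] 0.015
0.7 [0.459 0.105] 0.135
0.8 [0.492 0.041] 0.139
0.9 [ 0.524 -0.023] 0.139
1.0 [ 0.557 -0.087] 0.961
t 0.1 pos [0.23   0.5537 0.2444] yang 67.44 F [ 0.7 -0.4 -0.2] Tq [-0.01 -0.04 -0.04] w 0.0852 gf 0.0 j [62.5  7.5 85.3  0.  87.3 -4.9]
travel [-547.8 -466.2    0. ] roll -0.359
```

send_rows([
  {"hand": 1,"travel": [-36,-31,0],"roll": 0},
  {"hand": 1,"travel": [-36,-31,0],"roll": 0},
  {"hand": 1,"travel": [-36,-31,0],"roll": 0},
  {"hand": 1,"travel": [-36,-31,0],"roll": 0},
  {"hand": 1,"travel": [-36,-31,0],"roll": 0},
], force=60)

```text
t: 0.6
tool_pos: [0.3372, 0.3401, 0.2448]
orientation: [[-0.924, 0.383, -0.0], [0.383, 0.924, -0.0], [0.0, -0.001, -1.0]]
contact_force: [1.4, 0.1, 0.5]
grip_width: 0.0856
gripper_force: 0.0
```

send_rows([
  {"hand": 1,"travel": [-36,-31,0],"roll": 0},
  {"hand": 1,"travel": [-36,-31,0],"roll": 0},
  {"hand": 1,"travel": [-36,-31,0],"roll": 0},
  {"hand": 1,"travel": [-36,-31,0],"roll": 0},
  {"hand": 1,"travel": [-36,-31,0],"roll": 0},
])

```text
t: 1.1
tool_pos: [0.444, 0.1278, 0.2451]
orientation: [[-0.923, 0.384, -0.0], [0.384, 0.923, 0.0], [0.0, 0.0, -1.0]]
contact_force: [0.9, -0.2, 0.2]
grip_width: 0.0854
gripper_force: 0.0
```

send_rows([
  {"hand": 1,"travel": [-36,-31,0],"roll": 0},
  {"hand": 1,"travel": [-36,-31,0],"roll": 0},
  {"hand": 1,"travel": [-36,-31,0],"roll": 0},
  {"hand": 1,"travel": [-36,-31,0],"roll": 0},
  {"hand": 1,"travel": [0,0,0],"roll": -0.12},
])

```text
t: 1.6
tool_pos: [0.5302, -0.0451, 0.2444]
orientation: [[-0.962, 0.275, -0.001], [0.275, 0.962, -0.002], [0.0, -0.002, -1.0]]
contact_force: [-1.6, 1.3, -0.0]
grip_width: 0.085
gripper_force: 0.0
```

send_rows([
  {"hand": 1,"travel": [0,0,0],"roll": -0.12},
  {"hand": 1,"travel": [0,0,0],"roll": -0.12},
  {"hand": 1,"travel": [0,0,0],"roll": 0},
  {"hand": 1,"travel": [0,0,0],"roll": 0},
  {"hand": 1,"travel": [0,0,0],"roll": 0},
])

```text
t: 2.1
tool_pos: [0.529, -0.0399, 0.2451]
orientation: [[-0.999, 0.036, -0.0], [0.036, 0.999, 0.0], [0.0, 0.0, -1.0]]
contact_force: [0.1, -0.5, -0.3]
grip_width: 0.0854
gripper_force: 0.0
```

```bash
python3 - <<'E'
from h import *
c=cam("wrist");cv2.imwrite("pics/w1.png",c["img"][:,:,::-1])
to(.557,-.087,.066,88)
P=cloud(c);z=P[...,2]
for lo,hi in((.075,.093),(.1,.142)):
    m=(z>lo)&(z<hi)&(np.abs(P[...,0]-.54)<.1);n,l,st,ce=cv2.connectedComponentsWithStats(m.astype(np.uint8))
    for i in range(1,n):
        if st[i,4]>60:
            q=P[l==i];print(lo,hi,st[i],q.mean(0).round(4),cv2.minAreaRect((q[:,:2]*1000).astype(np.float32)))
E
```

```text
t 2.15 pos [ 0.529  -0.0399  0.2452] yang 87.96 F [ 0.2 -0.7 -0.7] Tq [-0.02 -0.   -0.04] w 0.0856 gf 0.0 j [ -9.9  -3.3  96.3  -0.   87.  -97.8]
travel [-29.7 -46.1 179.2] roll -0.001
0.075 0.093 [ 370  123   38   59 1223] [0.4958 0.0228 0.0827] ((500.8099670410156, 25.96611785888672), (48.3360595703125, 26.29922103881836), 19.33621597290039)
0.075 0.093 [393 185  28  26 366] [0.5458 0.0427 0.0826] ((546.5636596679688, 42.652427673339844), (16.827701568603516, 29.26666831970215), 33.81894302368164)
0.075 0.093 [266 190  15  48 640] [ 0.5542 -0.0862  0.0858] ((555.6777954101562, -86.93014526367188), (12.160996437072754, 45.45733642578125), 87.1736831665039)
0.1 0.142 [ 382  152   54   52 1346] [0.514  0.0294 0.1264] ((515.74169921875, 30.941905975341797), (10.82383918762207, 51.3203125), 44.482059478759766)
```

View pics/w1.png

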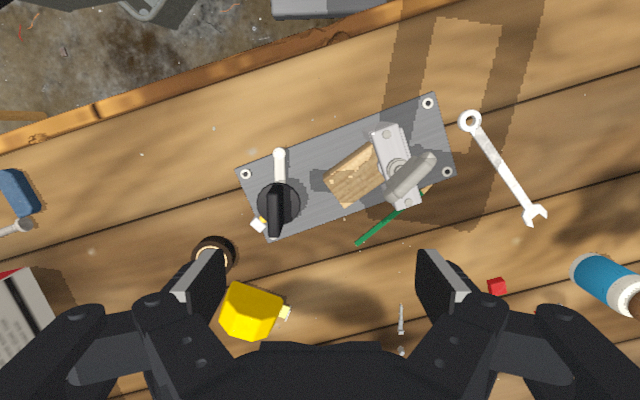

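The wrist view shows the knob at (277,208) and the spade at (410,178). Both fits match the top view. I'll move over the knob axis (0.556, -0.087) and go down to z = 67 mm.

send_rows([
  {"hand": 1,"travel": [-14,-23,0],"roll": 0},
  {"hand": 1,"travel": [-14.5,-24,0],"roll": 0},
  {"hand": 1,"travel": [0,0,40],"roll": 0},
  {"hand": 1,"travel": [0,0,30],"roll": 0},
  {"hand": 1,"travel": [0,0,30],"roll": 0},
])

```text
t: 2.65
tool_pos: [0.5559, -0.0881, 0.144]
orientation: [[-0.999, 0.036, -0.0], [0.036, 0.999, 0.0], [0.0, 0.0, -1.0]]
contact_force: [-0.2, -0.8, -0.4]
grip_width: 0.0855
gripper_force: 0.0
```

send_rows([
  {"hand": 1,"travel": [0,0,20],"roll": 0},
  {"hand": 1,"travel": [0,0,10],"roll": 0},
  {"hand": 1,"travel": [0,0,0],"roll": 0},
  {"hand": 1,"travel": [0,0,0],"roll": 0},
  {"hand": 1,"travel": [0,0,0],"roll": 0},
])

```text
t: 3.15
tool_pos: [0.5572, -0.0882, 0.1172]
orientation: [[-0.999, 0.034, 0.003], [0.034, 0.999, -0.001], [-0.003, -0.001, -1.0]]
contact_force: [-0.3, 0.3, 0.1]
grip_width: 0.0856
gripper_force: 0.0
```

```bash
python3 - <<'E'
from h import *
to(.556,-.087,.067,87.6)
E
```

```text
t 3.15 pos [ 0.5572 -0.0882  0.1172] yang 88.05 F [-0.3  0.3  0.1] Tq [ 0.01  0.   -0.01] w 0.0856 gf 0.0 j [ -14.2    7.4   99.1    0.    73.3 -102.3]
travel [ 1.4  1.2 50.2] roll 0.008
```

send_rows([
  {"hand": 1,"travel": [0.5,1,20],"roll": 0},
  {"hand": 1,"travel": [0.5,0,20],"roll": 0},
  {"hand": 1,"travel": [0,0,10],"roll": 0},
  {"hand": 1,"travel": [0,0,0],"roll": 0},
  {"hand": 1,"travel": [0,0,0],"roll": 0},
])

```text
t: 3.65
tool_pos: [0.5556, -0.0871, 0.0663]
orientation: [[-0.999, 0.034, 0.001], [0.034, 0.999, -0.0], [-0.001, -0.0, -1.0]]
contact_force: [0.2, -0.0, 0.2]
grip_width: 0.0853
gripper_force: 0.0
```

```bash
python3 - <<'E'
from h import *
to(.556,-.087,.067,87.6)
c=cam("wrist");cv2.imwrite("pics/w2.png",c["img"][:,:,::-1])
E
```

```text
t 3.65 pos [ 0.5556 -0.0871  0.0663] yang 88.06 F [ 0.2 -0.   0.2] Tq [ 0.02 -0.06  0.02] w 0.0853 gf 0.0 j [ -14.1   10.8  101.1   -0.    68.  -102.2]
travel [-0.4  0.2 -0.7] roll 0.008
```

View pics/w2.png

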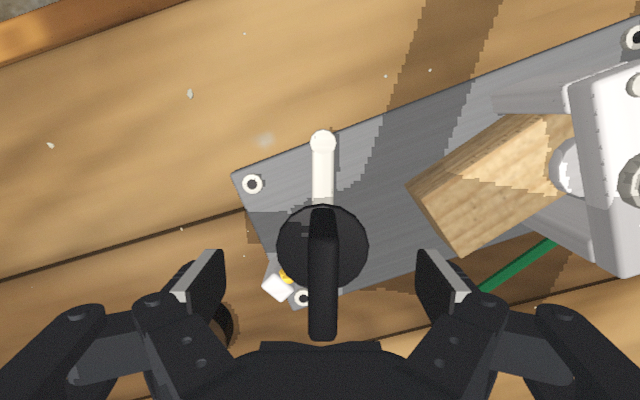

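The wrist view has the bar at u≈321, midway between the pads (222 and 418), with the disc clear below. Closing.

send_rows([
  {"hand": 0,"travel": [0,0,0],"roll": 0},
  {"hand": 0,"travel": [0,0,0],"roll": 0},
  {"hand": 0,"travel": [0,0,0],"roll": 0},
  {"hand": 0,"travel": [0,0,0],"roll": 0},
  {"hand": 0,"travel": [0,0,0],"roll": 0},
], force=60)

```text
t: 4.2
tool_pos: [0.5551, -0.0868, 0.0654]
orientation: [[-0.999, 0.034, 0.0], [0.034, 0.999, 0.0], [-0.0, 0.0, -1.0]]
contact_force: [-0.3, 17.0, 9.8]
grip_width: 0.0124
gripper_force: 9.8
```

send_rows([
  {"hand": 0,"travel": [0,0,0],"roll": 0},
  {"hand": 0,"travel": [0,0,0],"roll": 0},
  {"hand": 0,"travel": [0,0,0],"roll": 0.04},
  {"hand": 0,"travel": [0,0,0],"roll": 0.08},
  {"hand": 0,"travel": [0,0,0],"roll": 0.08},
])

```text
t: 4.7
tool_pos: [0.5551, -0.0862, 0.0655]
orientation: [[-0.972, 0.234, 0.0], [0.234, 0.972, 0.001], [0.0, 0.001, -1.0]]
contact_force: [0.1, 6.4, 4.1]
grip_width: 0.0113
gripper_force: 58.8
```

```bash
python3 - <<'E'
from h import *
to(.556,-.087,.067,19.2)
E
```

```text
t 4.7 pos [ 0.5551 -0.0862  0.0655] yang 76.45 F [0.1 6.4 4.1] Tq [0.83 0.22 0.09] w 0.0113 gf 58.81617844104767 j [-1.410e+01  1.080e+01  1.012e+02  1.000e-01  6.800e+01 -9.060e+01]
travel [-1.1 -0.6 -1.5] roll 0.999
```

send_rows([
  {"hand": 0,"travel": [0,0,0],"roll": 0.08},
  {"hand": 0,"travel": [0,0,0],"roll": 0.08},
  {"hand": 0,"travel": [0,0,0],"roll": 0.08},
  {"hand": 0,"travel": [0,0,0],"roll": 0.08},
  {"hand": 0,"travel": [0,0,0],"roll": 0.08},
])

```text
t: 5.2
tool_pos: [0.5552, -0.0858, 0.0655]
orientation: [[-0.804, 0.594, 0.0], [0.594, 0.804, 0.002], [0.001, 0.001, -1.0]]
contact_force: [0.6, 9.2, 3.2]
grip_width: 0.0113
gripper_force: 58.9
```

send_rows([
  {"hand": 0,"travel": [0,0,0],"roll": 0.08},
  {"hand": 0,"travel": [0,0,0],"roll": 0.08},
  {"hand": 0,"travel": [0,0,0],"roll": 0.08},
  {"hand": 0,"travel": [0,0,0],"roll": 0.08},
  {"hand": 0,"travel": [0,0,0],"roll": 0.08},
])

```text
t: 5.7
tool_pos: [0.5553, -0.0857, 0.0655]
orientation: [[-0.509, 0.861, 0.001], [0.861, 0.509, 0.002], [0.001, 0.001, -1.0]]
contact_force: [2.3, 7.0, 2.1]
grip_width: 0.0115
gripper_force: 59.1
```

```bash
python3 - <<'E'
from h import *
to(.556,-.087,.067,19.2)
E
```

```text
t 5.7 pos [ 0.5553 -0.0857  0.0655] yang 30.61 F [2.3 7.  2.1] Tq [ 1.18 -0.3   0.03] w 0.0115 gf 59.08677577972412 j [-1.410e+01  1.080e+01  1.011e+02  1.000e-01  6.800e+01 -4.470e+01]
travel [-1.5 -0.1 -1.5] roll 0.199
```

send_rows([
  {"hand": 0,"travel": [0,0,0],"roll": 0.06},
  {"hand": 0,"travel": [0,0,0],"roll": 0.06},
  {"hand": 0,"travel": [0,0,0],"roll": 0.06},
  {"hand": 0,"travel": [0,0,0],"roll": 0},
  {"hand": 0,"travel": [0,0,0],"roll": 0},
])

```text
t: 6.2
tool_pos: [0.5555, -0.0856, 0.0655]
orientation: [[-0.35, 0.937, 0.001], [0.937, 0.35, 0.002], [0.001, 0.001, -1.0]]
contact_force: [2.3, 8.6, 3.0]
grip_width: 0.0108
gripper_force: 59.1
```

```bash
python3 - <<'E'
from h import *
to(.556,-.087,.067,19.2)
E
```

```text
t 6.2 pos [ 0.5555 -0.0856  0.0655] yang 20.48 F [2.3 8.6 3. ] Tq [ 1.26 -0.09 -0.02] w 0.0108 gf 59.08940076828003 j [-1.410e+01  1.080e+01  1.011e+02  1.000e-01  6.800e+01 -3.460e+01]
travel [-1.5 -0.  -1.5] roll 0.022
```

send_rows([
  {"hand": 0,"travel": [0,0,0],"roll": 0.03},
  {"hand": 0,"travel": [0,0,0],"roll": 0.03},
  {"hand": 0,"travel": [0,0,0],"roll": 0},
  {"hand": 0,"travel": [0,0,0],"roll": 0},
  {"hand": 0,"travel": [0,0,0],"roll": 0},
])

```text
t: 6.7
tool_pos: [0.5555, -0.0856, 0.0656]
orientation: [[-0.295, 0.955, 0.001], [0.955, 0.295, 0.001], [0.001, 0.001, -1.0]]
contact_force: [1.1, 7.9, 2.3]
grip_width: 0.0111
gripper_force: 67.9
```

```bash
python3 - <<'E'
from h import *
to(.556,-.087,.067,19.2)
E
```

```text
t 6.7 pos [ 0.5555 -0.0856  0.0656] yang 17.17 F [1.1 7.9 2.3] Tq [ 1.35 -0.09  1.41] w 0.0111 gf 67.94196367263794 j [-1.400e+01  1.080e+01  1.011e+02  1.000e-01  6.800e+01 -3.120e+01]
travel [-1.5  0.  -1.4] roll -0.035
```

The moment jumped to 1.4 N m at 1.24 rad, so the knob is against its stop. I'll ease the push slightly, open and lift.

send_rows([
  {"hand": 0,"travel": [0,0,0],"roll": -0.025},
  {"hand": 0.6,"travel": [0,0,0],"roll": 0},
  {"hand": 1,"travel": [0,0,0],"roll": 0},
  {"hand": 1,"travel": [0,0,0],"roll": 0},
  {"hand": 1,"travel": [0,0,0],"roll": 0},
])

```text
t: 7.2
tool_pos: [0.5549, -0.0873, 0.0652]
orientation: [[-0.316, 0.949, -0.0], [0.949, 0.316, -0.0], [-0.0, -0.0, -1.0]]
contact_force: [0.1, -0.3, 0.2]
grip_width: 0.0688
gripper_force: 0.0
```

send_rows([
  {"hand": 1,"travel": [0,0,0],"roll": 0},
  {"hand": 1,"travel": [0,0,-20],"roll": 0},
  {"hand": 1,"travel": [0,0,-35],"roll": 0},
  {"hand": 1,"travel": [0,0,-40],"roll": 0},
  {"hand": 1,"travel": [0,0,-40],"roll": 0},
])

```text
t: 7.7
tool_pos: [0.5545, -0.087, 0.2014]
orientation: [[-0.316, 0.949, -0.001], [0.949, 0.316, 0.0], [0.0, -0.001, -1.0]]
contact_force: [1.3, -0.1, -0.6]
grip_width: 0.0854
gripper_force: 0.0
```

send_rows([
  {"hand": 1,"travel": [0,0,-30],"roll": -0.11},
  {"hand": 1,"travel": [0,0,-15],"roll": -0.12},
  {"hand": 1,"travel": [0,0,0],"roll": -0.12},
  {"hand": 1,"travel": [0,0,0],"roll": -0.12},
  {"hand": 1,"travel": [0,0,0],"roll": 0},
])

```text
t: 8.2
tool_pos: [0.555, -0.0871, 0.2455]
orientation: [[-0.713, 0.701, 0.0], [0.701, 0.713, -0.0], [-0.0, 0.0, -1.0]]
contact_force: [-0.8, 1.1, -0.4]
grip_width: 0.0853
gripper_force: 0.0
```

send_rows([
  {"hand": 1,"travel": [0,0,0],"roll": 0},
  {"hand": 1,"travel": [0,0,0],"roll": 0},
  {"hand": 1,"travel": [0,0,0],"roll": 0},
  {"hand": 1,"travel": [0,0,0],"roll": 0},
  {"hand": 1,"travel": [0,0,0],"roll": 0},
])

```text
t: 8.7
tool_pos: [0.555, -0.087, 0.2453]
orientation: [[-0.711, 0.703, -0.0], [0.703, 0.711, 0.0], [0.0, -0.0, -1.0]]
contact_force: [0.2, -0.2, -0.6]
grip_width: 0.0853
gripper_force: 0.0
```

```bash
python3 - <<'E'
from h import *
c=cam("wrist");cv2.imwrite("pics/w3.png",c["img"][:,:,::-1])
to(.516,.0305,.210,44.6)
P=cloud(c);z=P[...,2]
for lo,hi in((.075,.093),(.1,.142)):
    m=(z>lo)&(z<hi)&(np.abs(P[...,0]-.54)<.1);n,l,st,ce=cv2.connectedComponentsWithStats(m.astype(np.uint8))
    for i in range(1,n):
        if st[i,4]>60:
            q=P[l==i];print(lo,hi,st[i],q.mean(0).round(4),cv2.minAreaRect((q[:,:2]*1000).astype(np.float32)))
E
```

```text
t 8.75 pos [ 0.555  -0.087   0.2452] yang 45.35 F [-0.2 -0.6  1.1] Tq [-0.06 -0.04 -0.01] w 0.0854 gf 0.0 j [-14.1   1.6  91.5   0.   86.9 -59.5]
travel [110.3  56.2  35.2] roll 0.013
0.075 0.093 [ 339   21   48   57 1468] [0.4955 0.0227 0.0827] ((500.5343322753906, 26.036325454711914), (48.22359848022461, 26.280550003051758), 18.96206283569336)
0.075 0.093 [401  51  33  43 793] [0.5427 0.0409 0.0824] ((541.090576171875, 39.97534942626953), (25.944042205810547, 26.39932632446289), 18.943544387817383)
0.075 0.093 [306 162  31  47 653] [ 0.5549 -0.0859  0.0862] ((555.7911987304688, -86.949462890625), (12.053542137145996, 46.20153045654297), 18.78630256652832)
0.1 0.142 [ 384    8   26   79 1559] [0.5146 0.0295 0.1281] ((515.5377807617188, 30.741710662841797), (10.810736656188965, 51.33660888671875), 44.293601989746094)
```

View pics/w3.png

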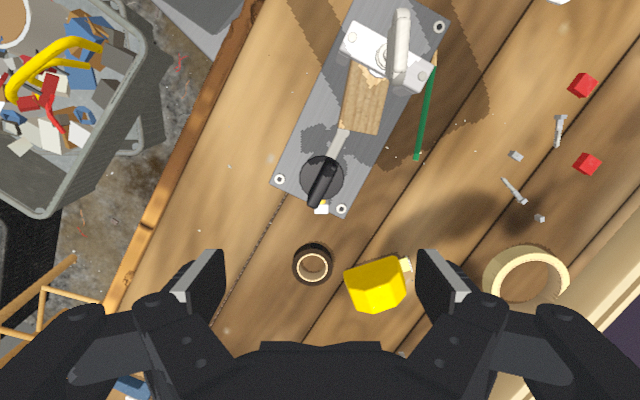

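The wrist view has the arm against the block end at (343,135). The knob bar is at 18.8°, a turn of 1.20 rad. The spade is at (0.5155, 0.031), normal 44.3°, so I'll move there and go down to z = 115 mm.

send_rows([
  {"hand": 1,"travel": [36,19,0],"roll": 0.018},
  {"hand": 1,"travel": [38,19,0],"roll": 0},
  {"hand": 1,"travel": [37,19,0],"roll": 0},
  {"hand": 1,"travel": [0,0,0],"roll": 0},
  {"hand": 1,"travel": [0,0,35],"roll": 0},
])

```text
t: 9.25
tool_pos: [0.5207, 0.033, 0.2156]
orientation: [[-0.701, 0.713, 0.01], [0.713, 0.701, -0.001], [-0.008, 0.007, -1.0]]
contact_force: [0.1, -0.1, -0.1]
grip_width: 0.0852
gripper_force: 0.0
```

send_rows([
  {"hand": 1,"travel": [0,0,25],"roll": 0},
  {"hand": 1,"travel": [0,0,0],"roll": 0},
  {"hand": 1,"travel": [0,0,0],"roll": 0},
  {"hand": 1,"travel": [0,0,0],"roll": 0},
  {"hand": 1,"travel": [0,0,0],"roll": 0},
])

```text
t: 9.75
tool_pos: [0.5187, 0.0318, 0.1872]
orientation: [[-0.699, 0.715, 0.003], [0.715, 0.699, -0.0], [-0.002, 0.002, -1.0]]
contact_force: [0.6, 0.2, -0.9]
grip_width: 0.0854
gripper_force: 0.0
```

```bash
python3 - <<'E'
from h import *
to(.5155,.031,.115,44.4)
E
```

```text
t 9.75 pos [0.5187 0.0318 0.1872] yang 44.33 F [ 0.6  0.2 -0.9] Tq [ 0.02 -0.06  0.  ] w 0.0854 gf 0.0 j [ -2.1  -3.2 102.3  -0.   80.7 -46.5]
travel [ 1.8 -2.9 72.2] roll -0.001
```

send_rows([
  {"hand": 1,"travel": [2,-3,0],"roll": 0},
  {"hand": 1,"travel": [0,0,25],"roll": 0},
  {"hand": 1,"travel": [0,0,25],"roll": 0},
  {"hand": 1,"travel": [0,0,22],"roll": 0},
  {"hand": 1,"travel": [0,0,0],"roll": 0},
])

```text
t: 10.25
tool_pos: [0.5115, 0.0314, 0.1104]
orientation: [[-0.699, 0.715, -0.005], [0.715, 0.699, 0.0], [0.004, -0.004, -1.0]]
contact_force: [-0.6, 0.5, 0.5]
grip_width: 0.0853
gripper_force: 0.0
```

```bash
python3 - <<'E'
from h import *
to(.5155,.031,.115,44.4)
c=cam("wrist");cv2.imwrite("pics/w4.png",c["img"][:,:,::-1])
P=cloud(c);z=P[...,2];m=(z>.1)&(z<.142)&(np.hypot(P[...,0]-.5155,P[...,1]-.031)<.033);m=m.astype(np.uint8)
q=P[m>0];print(len(q),q.mean(0) if len(q) else 0,cv2.minAreaRect((q[:,:2]*1000).astype(np.float32)))
E
```

```text
t 10.25 pos [0.5115 0.0314 0.1104] yang 44.34 F [-0.6  0.5  0.5] Tq [-0.05 -0.01  0.01] w 0.0853 gf 0.0 j [ -2.2   0.5 107.1  -0.   72.7 -46.6]
travel [-3.   2.6 -4.6] roll -0.001
2995 [0.5110055  0.03558088 0.13195202] ((514.4744262695312, 31.5247802734375), (10.951081275939941, 50.57979965209961), 44.17875671386719)
```

View pics/w4.png

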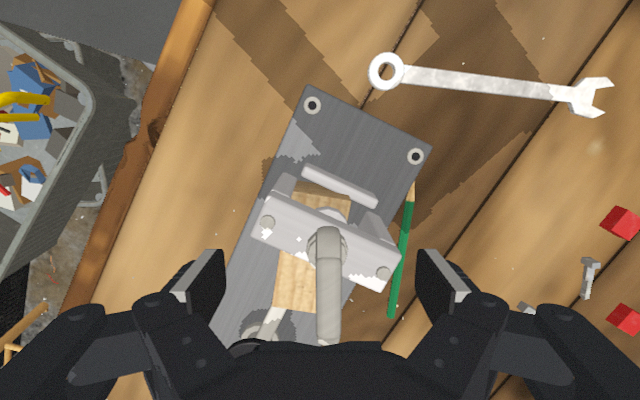

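The spade is at u≈328, between the pads and slightly to the right. The arm was still settling, so I'll let it settle and then correct.

send_rows([
  {"hand": 1,"travel": [0,0,0],"roll": 0},
  {"hand": 1,"travel": [0,0,0],"roll": 0},
  {"hand": 1,"travel": [0,0,0],"roll": 0},
  {"hand": 1,"travel": [0,0,0],"roll": 0},
  {"hand": 1,"travel": [0,0,0],"roll": 0},
])

```text
t: 10.8
tool_pos: [0.5142, 0.0314, 0.1138]
orientation: [[-0.699, 0.715, 0.001], [0.715, 0.699, -0.0], [-0.001, 0.001, -1.0]]
contact_force: [-0.7, 0.5, -0.5]
grip_width: 0.0852
gripper_force: 0.0
```

```bash
python3 - <<'E'
from h import *
to(.515,.0312,.115,44.3)
E
```

```text
t 10.8 pos [0.5142 0.0314 0.1138] yang 44.35 F [-0.7  0.5 -0.5] Tq [ 0.02 -0.01 -0.01] w 0.0852 gf 0.0 j [ -2.2   0.3 106.9   0.   72.7 -46.6]
travel [-0.6  0.4 -1.2] roll 0.001
```

send_rows([
  {"hand": 0,"travel": [-0.6,0.4,-1],"roll": 0},
  {"hand": 0,"travel": [0,0,0],"roll": 0},
  {"hand": 0,"travel": [0,0,0],"roll": 0},
  {"hand": 0,"travel": [0,0,0],"roll": 0},
  {"hand": 0,"travel": [0,0,0],"roll": 0},
], force=60)

```text
t: 11.3
tool_pos: [0.5146, 0.0312, 0.1142]
orientation: [[-0.699, 0.715, -0.0], [0.715, 0.699, -0.0], [0.0, -0.0, -1.0]]
contact_force: [0.6, 1.1, 0.7]
grip_width: 0.0121
gripper_force: 0.7
```

send_rows([
  {"hand": 0,"travel": [0,0,0],"roll": 0},
  {"hand": 0,"travel": [0,0,0],"roll": 0},
  {"hand": 0,"travel": [0,0,0],"roll": 0.06},
  {"hand": 0,"travel": [0,0,0],"roll": 0.06},
  {"hand": 0,"travel": [0,0,0],"roll": 0.06},
])

```text
t: 11.8
tool_pos: [0.5153, 0.0319, 0.1144]
orientation: [[-0.558, 0.83, 0.001], [0.83, 0.558, 0.001], [0.0, 0.002, -1.0]]
contact_force: [3.8, 3.6, -2.0]
grip_width: 0.0095
gripper_force: 61.3
```

send_rows([
  {"hand": 0,"travel": [0,0,0],"roll": 0.1},
  {"hand": 0,"travel": [0,0,0],"roll": 0.1},
  {"hand": 0,"travel": [0,0,0],"roll": 0.1},
  {"hand": 0,"travel": [0,0,0],"roll": 0.1},
  {"hand": 0,"travel": [0,0,0],"roll": 0.1},
])

```text
t: 12.3
tool_pos: [0.5152, 0.0319, 0.1144]
orientation: [[-0.09, 0.996, 0.001], [0.996, 0.09, 0.001], [0.001, 0.001, -1.0]]
contact_force: [3.0, 4.2, -1.7]
grip_width: 0.0094
gripper_force: 61.5
```

```bash
python3 - <<'E'
from h import *
to(.515,.0312,.115,44.3)
E
```

```text
t 12.3 pos [0.5152 0.0319 0.1144] yang 5.17 F [ 3.   4.2 -1.7] Tq [ 0.5  -0.32  0.1 ] w 0.0094 gf 61.461691958229494 j [-2.200e+00  4.000e-01  1.068e+02  1.000e-01  7.280e+01 -7.400e+00]
travel [-0.7 -0.3 -0.6] roll -0.683
```

send_rows([
  {"hand": 0,"travel": [0,0,0],"roll": 0.04},
  {"hand": 0,"travel": [0,0,0],"roll": 0.04},
  {"hand": 0,"travel": [0,0,0],"roll": 0.04},
  {"hand": 0,"travel": [0,0,0],"roll": 0.02},
  {"hand": 0,"travel": [0,0,0],"roll": 0.02},
])

```text
t: 12.8
tool_pos: [0.5152, 0.0319, 0.1145]
orientation: [[0.066, 0.998, 0.001], [0.998, -0.066, 0.001], [0.001, 0.001, -1.0]]
contact_force: [3.9, 4.6, -1.9]
grip_width: 0.0093
gripper_force: 61.5
```

```bash
python3 - <<'E'
from h import *
to(.515,.0312,.115,44.3)
E
```

```text
t 12.8 pos [0.5152 0.0319 0.1145] yang -3.8 F [ 3.9  4.6 -1.9] Tq [ 0.68 -0.39  0.09] w 0.0093 gf 61.45429028179933 j [-2.200e+00  4.000e-01  1.068e+02  1.000e-01  7.280e+01  1.600e+00]
travel [-0.7 -0.1 -0.5] roll -0.84
```

send_rows([
  {"hand": 0,"travel": [0,0,0],"roll": 0.03},
  {"hand": 0,"travel": [0,0,0],"roll": 0.03},
  {"hand": 0,"travel": [0,0,0],"roll": 0.03},
  {"hand": 0,"travel": [0,0,0],"roll": 0.0},
  {"hand": 0,"travel": [0,0,0],"roll": 0.0},
])

```text
t: 13.3
tool_pos: [0.5152, 0.0319, 0.1144]
orientation: [[0.155, 0.988, 0.001], [0.988, -0.155, 0.001], [0.001, 0.001, -1.0]]
contact_force: [4.0, 3.7, -0.8]
grip_width: 0.0092
gripper_force: 61.4
```

```bash
python3 - <<'E'
from h import *
to(.515,.0312,.115,44.3)
E
```

```text
t 13.3 pos [0.5152 0.0319 0.1144] yang -8.92 F [ 4.   3.7 -0.8] Tq [ 0.67 -0.34 -0.04] w 0.0092 gf 61.43649748502867 j [-2.200e+00  4.000e-01  1.068e+02  1.000e-01  7.280e+01  6.700e+00]
travel [-0.7 -0.  -0.6] roll -0.929
```

send_rows([
  {"hand": 0,"travel": [0,0,0],"roll": 0.03},
  {"hand": 0,"travel": [0,0,0],"roll": 0.03},
  {"hand": 0,"travel": [0,0,0],"roll": 0.03},
  {"hand": 0,"travel": [0,0,0],"roll": 0.0},
  {"hand": 0,"travel": [0,0,0],"roll": 0.0},
])

```text
t: 13.8
tool_pos: [0.5152, 0.0319, 0.1144]
orientation: [[0.243, 0.97, 0.001], [0.97, -0.243, 0.001], [0.001, 0.001, -1.0]]
contact_force: [3.1, 5.0, -2.1]
grip_width: 0.009
gripper_force: 61.4
```

```bash
python3 - <<'E'
from h import *
to(.515,.0312,.115,44.3)
E
```

```text
t 13.8 pos [0.5152 0.0319 0.1144] yang -14.08 F [ 3.1  5.  -2.1] Tq [ 0.73 -0.34 -0.03] w 0.009 gf 61.443715557834366 j [-2.200e+00  4.000e-01  1.068e+02  1.000e-01  7.280e+01  1.190e+01]
travel [-0.7  0.  -0.6] roll -1.019
```

send_rows([
  {"hand": 0,"travel": [0,0,0],"roll": 0.03},
  {"hand": 0,"travel": [0,0,0],"roll": 0.03},
  {"hand": 0,"travel": [0,0,0],"roll": 0.03},
  {"hand": 0,"travel": [0,0,0],"roll": 0.02},
  {"hand": 0,"travel": [0,0,0],"roll": 0.0},
])

```text
t: 14.3
tool_pos: [0.5151, 0.0319, 0.1144]
orientation: [[0.349, 0.937, 0.001], [0.937, -0.349, 0.001], [0.002, 0.001, -1.0]]
contact_force: [4.1, 5.1, -0.9]
grip_width: 0.0093
gripper_force: 61.5
```

```bash
python3 - <<'E'
from h import *
to(.515,.0312,.115,44.3)
E
```

```text
t 14.3 pos [0.5151 0.0319 0.1144] yang -20.42 F [ 4.1  5.1 -0.9] Tq [ 0.66 -0.39 -0.07] w 0.0093 gf 61.45249674147635 j [-2.200e+00  4.000e-01  1.068e+02  1.000e-01  7.280e+01  1.820e+01]
travel [-0.7  0.1 -0.6] roll -1.13
```

send_rows([
  {"hand": 0,"travel": [0,0,0],"roll": 0.03},
  {"hand": 0,"travel": [0,0,0],"roll": 0.03},
  {"hand": 0,"travel": [0,0,0],"roll": 0.03},
  {"hand": 0,"travel": [0,0,0],"roll": 0.02},
  {"hand": 0,"travel": [0,0,0],"roll": 0.0},
])

```text
t: 14.8
tool_pos: [0.5152, 0.032, 0.1145]
orientation: [[0.45, 0.893, 0.001], [0.893, -0.45, 0.001], [0.002, 0.0, -1.0]]
contact_force: [2.6, 4.8, -1.3]
grip_width: 0.0092
gripper_force: 61.5
```

```bash
python3 - <<'E'
from h import *
to(.515,.0312,.115,44.3)
E
```

```text
t 14.8 pos [0.5152 0.032  0.1145] yang -26.72 F [ 2.6  4.8 -1.3] Tq [ 0.77 -0.37 -0.04] w 0.0092 gf 61.45927547142492 j [-2.200e+00  4.000e-01  1.068e+02  1.000e-01  7.280e+01  2.450e+01]
travel [-0.7  0.2 -0.5] roll -1.239
```

send_rows([
  {"hand": 0,"travel": [0,0,0],"roll": 0.03},
  {"hand": 0,"travel": [0,0,0],"roll": 0.03},
  {"hand": 0,"travel": [0,0,0],"roll": 0.03},
  {"hand": 0,"travel": [0,0,0],"roll": 0.02},
  {"hand": 0,"travel": [0,0,0],"roll": 0.0},
])

```text
t: 15.3
tool_pos: [0.5151, 0.032, 0.1144]
orientation: [[0.545, 0.838, 0.001], [0.838, -0.545, 0.001], [0.002, 0.0, -1.0]]
contact_force: [3.7, 4.4, -0.8]
grip_width: 0.0093
gripper_force: 61.5
```

```bash
python3 - <<'E'
from h import *
to(.515,.0312,.115,44.3)
E
```

```text
t 15.3 pos [0.5151 0.032  0.1144] yang -33.02 F [ 3.7  4.4 -0.8] Tq [ 0.72 -0.36 -0.07] w 0.0093 gf 61.46496463472431 j [-2.200e+00  4.000e-01  1.068e+02  1.000e-01  7.280e+01  3.080e+01]
travel [-0.7  0.3 -0.6] roll -1.35
```

send_rows([
  {"hand": 0,"travel": [0,0,0],"roll": 0.03},
  {"hand": 0,"travel": [0,0,0],"roll": 0.03},
  {"hand": 0,"travel": [0,0,0],"roll": 0.03},
  {"hand": 0,"travel": [0,0,0],"roll": 0.02},
  {"hand": 0,"travel": [0,0,0],"roll": 0.0},
])

```text
t: 15.8
tool_pos: [0.5151, 0.032, 0.1145]
orientation: [[0.634, 0.774, 0.001], [0.774, -0.634, 0.001], [0.002, 0.0, -1.0]]
contact_force: [2.4, 4.3, -1.6]
grip_width: 0.0093
gripper_force: 61.5
```

```bash
python3 - <<'E'
from h import *
to(.515,.0312,.115,44.3)
E
```

```text
t 15.8 pos [0.5151 0.032  0.1145] yang -39.32 F [ 2.4  4.3 -1.6] Tq [ 0.76 -0.37 -0.07] w 0.0093 gf 61.469008333515376 j [-2.200e+00  4.000e-01  1.068e+02  1.000e-01  7.280e+01  3.710e+01]
travel [-0.7  0.4 -0.5] roll -1.459
```

send_rows([
  {"hand": 0,"travel": [0,0,0],"roll": 0.03},
  {"hand": 0,"travel": [0,0,0],"roll": 0.03},
  {"hand": 0,"travel": [0,0,0],"roll": 0.03},
  {"hand": 0,"travel": [0,0,0],"roll": 0.02},
  {"hand": 0,"travel": [0,0,0],"roll": 0.0},
])

```text
t: 16.3
tool_pos: [0.5151, 0.032, 0.1144]
orientation: [[0.715, 0.699, 0.001], [0.699, -0.715, 0.001], [0.002, -0.0, -1.0]]
contact_force: [2.8, 4.1, -1.1]
grip_width: 0.0091
gripper_force: 61.5
```

```bash
python3 - <<'E'
from h import *
to(.515,.0312,.115,44.3)
E
```

```text
t 16.3 pos [0.5151 0.032  0.1144] yang -45.63 F [ 2.8  4.1 -1.1] Tq [ 0.79 -0.36 -0.04] w 0.0091 gf 61.47144857488456 j [-2.200e+00  4.000e-01  1.068e+02  1.000e-01  7.280e+01  4.340e+01]
travel [-0.6  0.5 -0.6] roll -1.57
```

send_rows([
  {"hand": 0,"travel": [0,0,0],"roll": 0.03},
  {"hand": 0,"travel": [0,0,0],"roll": 0.03},
  {"hand": 0,"travel": [0,0,0],"roll": 0.03},
  {"hand": 0,"travel": [0,0,0],"roll": 0.02},
  {"hand": 0,"travel": [0,0,0],"roll": 0.0},
])

```text
t: 16.8
tool_pos: [0.5151, 0.032, 0.1145]
orientation: [[0.787, 0.617, 0.001], [0.617, -0.787, 0.001], [0.002, -0.0, -1.0]]
contact_force: [3.4, 4.3, -0.5]
grip_width: 0.0091
gripper_force: 61.5
```

```bash
python3 - <<'E'
from h import *
to(.515,.0312,.115,44.3)
E
```

```text
t 16.8 pos [0.5151 0.032  0.1145] yang -51.93 F [ 3.4  4.3 -0.5] Tq [ 0.85 -0.38 -0.09] w 0.0091 gf 61.472437980846735 j [-2.200e+00  4.000e-01  1.068e+02  1.000e-01  7.280e+01  4.970e+01]
travel [-0.6  0.6 -0.5] roll -1.679
```

send_rows([
  {"hand": 0,"travel": [0,0,0],"roll": 0.03},
  {"hand": 0,"travel": [0,0,0],"roll": 0.03},
  {"hand": 0,"travel": [0,0,0],"roll": 0.03},
  {"hand": 0,"travel": [0,0,0],"roll": 0.02},
  {"hand": 0,"travel": [0,0,0],"roll": 0.0},
])

```text
t: 17.3
tool_pos: [0.5151, 0.032, 0.1145]
orientation: [[0.85, 0.527, 0.001], [0.527, -0.85, 0.001], [0.002, -0.001, -1.0]]
contact_force: [3.4, 4.5, -0.9]
grip_width: 0.0093
gripper_force: 61.5
```

```bash
python3 - <<'E'
from h import *
to(.515,.0312,.115,44.3)
E
```

```text
t 17.3 pos [0.5151 0.032  0.1145] yang -58.23 F [ 3.4  4.5 -0.9] Tq [ 0.84 -0.39 -0.07] w 0.0093 gf 61.47167842456838 j [-2.200e+00  4.000e-01  1.068e+02  1.000e-01  7.280e+01  5.600e+01]
travel [-0.6  0.6 -0.5] roll -1.789
```

send_rows([
  {"hand": 0,"travel": [0,0,0],"roll": 0.03},
  {"hand": 0,"travel": [0,0,0],"roll": 0.03},
  {"hand": 0,"travel": [0,0,0],"roll": 0.03},
  {"hand": 0,"travel": [0,0,0],"roll": 0.02},
  {"hand": 0,"travel": [0,0,0],"roll": 0.0},
])

```text
t: 17.8
tool_pos: [0.5151, 0.0321, 0.1145]
orientation: [[0.903, 0.43, 0.001], [0.43, -0.903, 0.001], [0.002, -0.001, -1.0]]
contact_force: [3.3, 4.1, -0.5]
grip_width: 0.0088
gripper_force: 61.5
```

```bash
python3 - <<'E'
from h import *
to(.515,.0312,.115,44.3)
E
```

```text
t 17.8 pos [0.5151 0.0321 0.1145] yang -64.53 F [ 3.3  4.1 -0.5] Tq [ 0.89 -0.35 -0.07] w 0.0088 gf 61.469407230906654 j [-2.200e+00  4.000e-01  1.068e+02  1.000e-01  7.280e+01  6.230e+01]
travel [-0.5  0.7 -0.5] roll -1.899
```

send_rows([
  {"hand": 0,"travel": [0,0,0],"roll": 0.03},
  {"hand": 0,"travel": [0,0,0],"roll": 0.03},
  {"hand": 0,"travel": [0,0,0],"roll": 0.03},
  {"hand": 0,"travel": [0,0,0],"roll": 0.02},
  {"hand": 0,"travel": [0,0,0],"roll": 0.0},
])

```text
t: 18.3
tool_pos: [0.5151, 0.0321, 0.1144]
orientation: [[0.945, 0.328, 0.001], [0.328, -0.945, 0.001], [0.002, -0.001, -1.0]]
contact_force: [3.4, 5.2, -1.2]
grip_width: 0.0098
gripper_force: 61.5
```

```bash
python3 - <<'E'
from h import *
to(.515,.0312,.115,44.3)
E
```

```text
t 18.3 pos [0.5151 0.0321 0.1144] yang -70.83 F [ 3.4  5.2 -1.2] Tq [ 0.85 -0.42 -0.1 ] w 0.0098 gf 61.46525216958253 j [-2.200e+00  4.000e-01  1.068e+02  1.000e-01  7.280e+01  6.860e+01]
travel [-0.4  0.8 -0.6] roll -2.009
```

send_rows([
  {"hand": 0,"travel": [0,0,0],"roll": 0.03},
  {"hand": 0,"travel": [0,0,0],"roll": 0.03},
  {"hand": 0,"travel": [0,0,0],"roll": 0.03},
  {"hand": 0,"travel": [0,0,0],"roll": 0.02},
  {"hand": 0,"travel": [0,0,0],"roll": 0.0},
])

```text
t: 18.8
tool_pos: [0.5152, 0.032, 0.1146]
orientation: [[0.974, 0.226, 0.001], [0.226, -0.974, 0.0], [0.001, -0.0, -1.0]]
contact_force: [2.9, 4.3, 0.1]
grip_width: 0.0095
gripper_force: 118.6
```

```bash
python3 - <<'E'
from h import *
to(.515,.0312,.115,44.3)
E
```

```text
t 18.8 pos [0.5152 0.032  0.1146] yang -76.94 F [2.9 4.3 0.1] Tq [ 0.88 -0.5   2.63] w 0.0095 gf 118.60345391964074 j [ -2.2   0.4 106.7   0.   72.8  74.8]
travel [-0.3  0.8 -0.4] roll -2.116
```

The moment is 2.6 N m and the grip has jumped, so the screw is seated. I'll back off in small steps to find where the load vanishes; that is the seated angle.

send_rows([
  {"hand": 0,"travel": [0,0,0],"roll": -0.02},
  {"hand": 0,"travel": [0,0,0],"roll": 0},
  {"hand": 0,"travel": [0,0,0],"roll": 0},
  {"hand": 0,"travel": [0,0,0],"roll": 0},
  {"hand": 0,"travel": [0,0,0],"roll": 0},
])

```text
t: 19.3
tool_pos: [0.5151, 0.032, 0.1146]
orientation: [[0.969, 0.246, 0.001], [0.246, -0.969, 0.001], [0.001, -0.0, -1.0]]
contact_force: [3.0, 4.3, 0.2]
grip_width: 0.0095
gripper_force: 103.3
```

```bash
python3 - <<'E'
from h import *
to(.515,.0312,.115,44.3)
E
```

```text
t 19.3 pos [0.5151 0.032  0.1146] yang -75.79 F [3.  4.3 0.2] Tq [ 0.89 -0.48  2.3 ] w 0.0095 gf 103.3484844386112 j [ -2.2   0.4 106.7   0.   72.8  73.6]
travel [-0.3  0.8 -0.4] roll -2.096
```

send_rows([
  {"hand": 0,"travel": [0,0,0],"roll": -0.02},
  {"hand": 0,"travel": [0,0,0],"roll": 0},
  {"hand": 0,"travel": [0,0,0],"roll": 0},
  {"hand": 0,"travel": [0,0,0],"roll": 0},
  {"hand": 0,"travel": [0,0,0],"roll": 0},
])

```text
t: 19.8
tool_pos: [0.5151, 0.032, 0.1145]
orientation: [[0.964, 0.264, 0.001], [0.264, -0.964, 0.001], [0.001, -0.0, -1.0]]
contact_force: [3.2, 5.3, 0.3]
grip_width: 0.0092
gripper_force: 89.2
```

```bash
python3 - <<'E'
from h import *
to(.515,.0312,.115,44.3)
E
```

```text
t 19.8 pos [0.5151 0.032  0.1145] yang -74.68 F [3.2 5.3 0.3] Tq [ 0.85 -0.47  1.91] w 0.0092 gf 89.2408934282139 j [-2.200e+00  4.000e-01  1.068e+02  1.000e-01  7.280e+01  7.250e+01]
travel [-0.4  0.8 -0.5] roll -2.077
```

send_rows([
  {"hand": 0,"travel": [0,0,0],"roll": -0.02},
  {"hand": 0,"travel": [0,0,0],"roll": 0},
  {"hand": 0,"travel": [0,0,0],"roll": 0},
  {"hand": 0,"travel": [0,0,0],"roll": 0},
  {"hand": 0,"travel": [0,0,0],"roll": 0},
])

```text
t: 20.3
tool_pos: [0.5151, 0.032, 0.1145]
orientation: [[0.959, 0.283, 0.001], [0.283, -0.959, 0.001], [0.001, -0.001, -1.0]]
contact_force: [4.2, 4.7, -1.3]
grip_width: 0.0093
gripper_force: 76.2
```

```bash
python3 - <<'E'
from h import *
to(.515,.0312,.115,44.3)
E
```

```text
t 20.3 pos [0.5151 0.032  0.1145] yang -73.56 F [ 4.2  4.7 -1.3] Tq [ 0.87 -0.54  1.53] w 0.0093 gf 76.20794176007621 j [-2.200e+00  4.000e-01  1.068e+02  1.000e-01  7.280e+01  7.140e+01]
travel [-0.4  0.7 -0.5] roll -2.057
```

The gradual unload puts the seat at about -71°, which is square to the jig as expected from its 19° yaw. A quarter turn back ends with the tool y axis at about 18.9°, so 1.61 rad anticlockwise from here.

send_rows([
  {"hand": 0,"travel": [0,0,0],"roll": -0.04},
  {"hand": 0,"travel": [0,0,0],"roll": 0},
  {"hand": 0,"travel": [0,0,0],"roll": 0},
  {"hand": 0,"travel": [0,0,0],"roll": 0},
  {"hand": 0,"travel": [0,0,0],"roll": 0},
])

```text
t: 20.8
tool_pos: [0.5151, 0.0321, 0.1145]
orientation: [[0.948, 0.32, 0.001], [0.32, -0.948, 0.001], [0.002, -0.001, -1.0]]
contact_force: [4.5, 4.9, -1.4]
grip_width: 0.0092
gripper_force: 61.3
```

```bash
python3 - <<'E'
from h import *
to(.515,.0312,.115,18.9)
E
```

```text
t 20.8 pos [0.5151 0.0321 0.1145] yang -71.37 F [ 4.5  4.9 -1.4] Tq [ 1.09 -0.46  0.31] w 0.0092 gf 61.291267582273576 j [-2.200e+00  4.000e-01  1.068e+02  1.000e-01  7.280e+01  6.910e+01]
travel [-0.4  0.8 -0.5] roll -1.575
```

send_rows([
  {"hand": 0,"travel": [0,0,0],"roll": -0.06},
  {"hand": 0,"travel": [0,0,0],"roll": -0.1},
  {"hand": 0,"travel": [0,0,0],"roll": -0.1},
  {"hand": 0,"travel": [0,0,0],"roll": -0.1},
  {"hand": 0,"travel": [0,0,0],"roll": -0.1},
])

```text
t: 21.3
tool_pos: [0.5151, 0.032, 0.1145]
orientation: [[0.705, 0.709, 0.001], [0.709, -0.705, 0.001], [0.002, -0.0, -1.0]]
contact_force: [3.9, 5.5, -1.7]
grip_width: 0.0094
gripper_force: 61.1
```

send_rows([
  {"hand": 0,"travel": [0,0,0],"roll": -0.1},
  {"hand": 0,"travel": [0,0,0],"roll": -0.1},
  {"hand": 0,"travel": [0,0,0],"roll": -0.1},
  {"hand": 0,"travel": [0,0,0],"roll": -0.1},
  {"hand": 0,"travel": [0,0,0],"roll": -0.1},
])

```text
t: 21.8
tool_pos: [0.5151, 0.0319, 0.1145]
orientation: [[0.278, 0.96, 0.001], [0.96, -0.278, 0.001], [0.002, 0.001, -1.0]]
contact_force: [4.4, 5.3, -1.0]
grip_width: 0.0093
gripper_force: 61.1
```

send_rows([
  {"hand": 0,"travel": [0,0,0],"roll": -0.1},
  {"hand": 0,"travel": [0,0,0],"roll": -0.1},
  {"hand": 0,"travel": [0,0,0],"roll": -0.1},
  {"hand": 0,"travel": [0,0,0],"roll": -0.1},
  {"hand": 0,"travel": [0,0,0],"roll": -0.04},
])

```text
t: 22.3
tool_pos: [0.5152, 0.0319, 0.1145]
orientation: [[-0.157, 0.988, 0.001], [0.988, 0.157, 0.001], [0.001, 0.001, -1.0]]
contact_force: [5.0, 4.5, -0.9]
grip_width: 0.0088
gripper_force: 61.1
```

```bash
python3 - <<'E'
from h import *
to(.515,.0312,.115,18.9)
E
```

```text
t 22.3 pos [0.5152 0.0319 0.1145] yang 9.03 F [ 5.   4.5 -0.9] Tq [ 0.71 -0.48 -0.07] w 0.0088 gf 61.09449589625001 j [-2.200e+00  4.000e-01  1.068e+02  1.000e-01  7.280e+01 -1.130e+01]
travel [-0.6 -0.3 -0.5] roll -0.172
```

send_rows([
  {"hand": 0,"travel": [0,0,0],"roll": -0.07},
  {"hand": 0,"travel": [0,0,0],"roll": -0.07},
  {"hand": 0,"travel": [0,0,0],"roll": -0.032},
  {"hand": 0,"travel": [0,0,0],"roll": 0},
  {"hand": 0,"travel": [0,0,0],"roll": 0},
])

```text
t: 22.8
tool_pos: [0.5152, 0.0319, 0.1145]
orientation: [[-0.32, 0.947, 0.001], [0.947, 0.32, 0.001], [0.001, 0.002, -1.0]]
contact_force: [4.4, 3.9, -1.4]
grip_width: 0.0092
gripper_force: 61.1
```

```bash
python3 - <<'E'
from h import *
to(.515,.0312,.115,18.9)
c=cam("wrist");cv2.imwrite("pics/w5.png",c["img"][:,:,::-1])
c=cam("top");cv2.imwrite("pics/t5.png",cv2.resize(c["img"][145:225,265:385,::-1],None,fx=5,fy=5,interpolation=cv2.INTER_CUBIC))
E
```

```text
t 22.8 pos [0.5152 0.0319 0.1145] yang 18.69 F [ 4.4  3.9 -1.4] Tq [ 0.69 -0.52  0.08] w 0.0092 gf 61.087013175711036 j [-2.200e+00  4.000e-01  1.068e+02  1.000e-01  7.280e+01 -2.090e+01]
travel [-0.6 -0.4 -0.5] roll -0.004
```

View pics/w5.png

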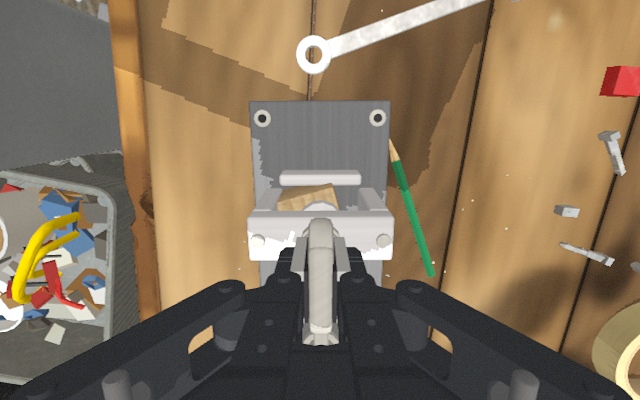

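The wrist view shows the spade at u≈320, held between the pads and square to the bridge, a quarter turn off its seat. The pencil and wrench are where they were. Handing in.

```bash
python3 -c "
from h import *
print(ticket.hand_in())"
```

```text
the job is handed in; nothing more can be done
None
```

The job is handed in: the lock knob is turned 1.20 rad to its stop with the arm against the block, and the thumbscrew was seated, backed off a quarter turn (about 90°) and is still held by its head. Nothing else on the bench was touched by design; I only saw the wrench and pencil again at the end, both in place.

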